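Clamp the hand microscope in its boom stand

TASK

Gently lower the hand microscope nose-down into the holder ring of the boom stand until its flange sits flat on the ring, and let go of it. Then push the clamping lever round clockwise to its end stop, so that the shoe grips the microscope tight; feel for the stop and do not force the lever. Leave the microscope standing straight in the ring and do not disturb the other things on the table.

Things in the scene. Friction and masses are not known exactly. Their poses are not given: they have to be found in the camera images.
- scope_mid (a point): Centre of the black round hand microscope, 140 mm tall, about 140 g, loose, starting upright on its nose; z up along it. Heights from the bottom: nose 28 mm thick to 22, cone to 32, lower barrel 34 mm thick to 75, bright flange 43 mm thick to 81, upper barrel 33 mm thick to 134 (hold it here), cap. This point is at 70: 5 mm below the flange's underside, 37 below the middle of the upper barrel.
- collar_mouth (a point): Centre of the mouth of the boom stand's aluminium ring, at its top face, 120 mm above the table; fixed. Bore 37.5 mm, outside 53, 32 tall. z up along the bore, +x along the boom to the post (25 mm thick, 308 tall, 205 mm away); the lever is on the -y side. Seated, the microscope's flange rests on the ring's top: scope_mid is 5 mm below this point, up to 2 mm off sideways.
- collar: Ring and cam housing, one fixed body; origin on the table under the ring's axis, axes as collar_mouth. The housing (34 x 52 mm, top 102 mm above the table) stands on the ring's -y side and carries the lever's pivot, 58 mm from the ring's axis.
- lever: Black clamping lever turning level about an upright pivot. Origin on the pivot, 106 mm above the table; x out along the handle, z up. Handle: round bar 12 to 15 mm thick, centre line 10 mm above this origin, end 84 mm from the pivot, free air round its outer 55 mm. Closes clockwise seen from above: starts within 0.7 rad of -y of collar_mouth, ends at a stop 1.17 to 1.82 rad on.
- lever_handle (a point): Middle of the lever's grip, 67 mm from the pivot, axes as lever; push here. The handle was re-indexed on its splined hub by hand, so the stop's direction differs by up to 0.3 rad either way and is not measured: feel it. Here it takes 3 to 4 N to turn, about 5 N as the shoe bites, then it comes up dead; 10 N against the stop is plenty, 25 N too much. It stays where it is left.
- shoe: Rubber-faced clamp shoe, 14 x 14 mm, in the ring's wall on the -y side, half-way down; origin mid-face. The cam moves it 4 mm along +y of collar_mouth per radian of the lever: flush with the bore or behind it at the start, it presses the seated microscope to the far side of the bore over the last 15 degrees. With the lever closed the microscope does not enter the bore.
- torch: Bystander: a small aluminium torch 98 mm tall, at most 27 mm thick, standing upright, without a flange; origin at its underside.
- vial: Bystander: an amber glass bottle with a white cap, 35 mm thick, 85 mm tall, standing; origin at its underside.
- phone: Bystander: a black phone 145 x 70 x 8 mm lying flat; origin under its centre, x along it.
- tweezers: Bystander: steel tweezers 135 mm long lying flat; origin at the middle, x along them.
- caliper: Bystander: a sliding caliper 200 mm long lying flat; origin at the middle of its beam, x along it.
- sherd: Bystander: a flat piece of pottery, about 65 x 50 x 7 mm, on a 10 mm thick white board under the ring; origin under its centre.
Things that resemble listed ones, but are neither listed nor needed, are in the scene too. Of the things that look like the part that bears scope_mid, the larger one is meant.

How it is judged:
By the outcome, as a careful person would: the job done as asked, in the order asked, and still so for the second after the job is handed in, with the robot touching nothing.
It also fails if it takes over 72 s, if anything falls off the work surface, if the arm or the gripper's body presses on something with over 40 N, if the wrist force passes 120 N, or if a joint passes its speed limit or range.

ROBOT

A 7-joint arm with a two-finger parallel gripper is mounted at the origin on the work surface. World frame = base frame: x ahead of the robot, y to its left, z up, the work surface at z = 0. Lengths are in m, angles in rad, forces in N, time in s.
With the tool pointing down it reaches from about 0.4 to 0.875 m from the base axis. Payload 19.3 kg.
Tool frame: the origin (TCP) lies midway between the tips of the shut fingers; the grasp point (between the pads) lies 19 mm behind it; x points along the fingers, y is the direction in which the jaws open and shut, and the axes are right-handed (so a half turn about x gives the same grasp; the last joint's range is limited). The gripper opens to 85 mm and grips with 20 to 120 N. Pads are 22 mm wide; open, the fingers measure 114 mm over their backs; the gripper's body (76 mm by 85 mm) begins 54 mm behind the grasp point. The pads swing forward as they close: fully open they stand 13 mm farther back than shut.
Start: joints at [-1.204, 0.521, -0.036, 1.599, 0.021, 1.021, -0.113], TCP at [0.264, 0.566, 0.196] pointing down, gripper open.
Joint ranges: [-2.91, 2.91], [-0.3, 2.13], [-1.5, 1.42], [0.17, 2.43], [-1.26, 4.41], [0.16, 1.93], [-2.52, 2.52]. Speed limits (rad/s): [1.89, 1.89, 2.39, 2.39, 3.01, 3.01, 3.01].

INTERFACE

Orientations are given as [roll, pitch, yaw] about the fixed x, y, z axes, in that order (R = Rz(yaw) Ry(pitch) Rx(roll)).
In Python, from workcell import telemetry, vision, workorder gives the robot as it stands. The module is installed in compiled form; this text tells all that it offers.
- The arm moves only by the tool play_rows, never from a script. Its argument "deltas" is a list of rows, each a list of 7 numbers: the shift along the world's x, y, z in mm, then the turn, a rotation vector about the world's x, y, z in degrees, then the finger opening in mm, from 0 to 85.4. In form: [[x, y, z, wx, wy, wz, jaw], ...]. A call has 1 to 8 rows; each row shifts and turns the commanded pose from where the row before left it; what a row does not reach is not made up. A row lasts 1/8 s, in which the tool goes at most 62.5 mm and 10.7 degrees, less where a joint would pass 70% of its speed; a pose out of reach is approached as far as the arm can. A call with a gripper value outside its range is refused whole. The fingers move at their own pace and stop on an object; "grip_force" is the grip in N (left out, the last holds). Time passes only in rows, so rows that do not move let the fingers close. It gives the time, the measured TCP pose, the force and the opening at its end, in the units of the state.
- telemetry.observe(): the state, without advancing time (a new reading comes with each control period).
- vision.grab_frame(name): name is "scene" or "top"; returns the picture (480x640x3 uint8, red, green, blue); there is no depth.
- vision.camera_info(name): a dict with "mtx" (3x3 intrinsics, pixels), "rvec" (rotation vector, rad) and "tvec" (3), from world to camera coordinates, as OpenCV has them. Camera axes: x right, y down, z forward; pixel columns grow to the right and rows downward; lengths in m; the calibration is good to about 2 mm. A picture is of the moment at which its call begins. camera_info takes no time and is no camera call.
- workorder.job_done(): hands the job in, once; it reports no verdict.
The state is a dict: "clock": time; "qpos": joint angles; "qd": joint speeds; "joint_efforts": joint torques, N m; "position": TCP position; "tool_rot": TCP orientation; "force": force on the tool from outside, world axes, zero at the start; "moment": the same for the moment, N m; "grip_width": finger opening in m.
Only numpy, scipy, OpenCV 4.12 (cv2) and the standard library are available. Lean on these libraries where they do the work, as an engineer would, in place of code of your own. Each camera call takes 0.05 s, during which the arm holds its last target. There are 200 camera calls.

## Working session

There is one attempt and no reset: what is moved stays moved. The work goes in short steps, Python scripts to look and compute and a tool call to move; the robot and the scene stay as the last step left them, time stands still between calls to the robot, and variables do not carry over. Pictures are saved under pics/ and viewed, about 8 in all and at most 12, crops included, and the job is handed in when it is done.

Besides the shell and the picture viewer there is one more tool, called after ">>>" in YAML: its name, and indented under it one key for each argument. play_rows: Moves the arm, as the interface text tells. Its arguments: {"type":"object","properties":{"deltas":{"type":"array","items":{"type":"array","items":{"type":"number"}}},"grip_force":{"type":"number"}},"required":["deltas"]}

```bash
mkdir -p pics; cat > h.py <<'E'
import numpy as np,cv2
from workcell import telemetry,vision,workorder
def cam(n):
    c=vision.camera_info(n);K=np.array(c['mtx'],float);R=cv2.Rodrigues(np.array(c['rvec'],float))[0];t=np.array(c['tvec'],float).ravel();return K,R,t
def proj(n,p):
    K,R,t=cam(n);q=(np.atleast_2d(p)@R.T+t)@K.T;return q[:,:2]/q[:,2:]
def atz(n,uv,z):
    K,R,t=cam(n);d=R.T@np.linalg.solve(K,[uv[0],uv[1],1]);c=-R.T@t;return c+d*(z-c[2])/d[2]
def save(n,name,crop=None,s=1):
    im=vision.grab_frame(n)[:,:,::-1]
    if crop: x0,y0,x1,y1=crop;im=im[y0:y1,x0:x1]
    cv2.imwrite('pics/'+name,cv2.resize(im,None,fx=s,fy=s,interpolation=cv2.INTER_CUBIC))
E
python3 - <<'E'
from h import *
save('scene','s0.png');save('top','t0.png')
for n in('scene','top'):
    K,R,t=cam(n);print(n,K[0,0],-R.T@t,R[2])
s=telemetry.observe();print(s)
E
```

```text
scene 437.90984231579023 [0.81425641 0.49712466 0.84390233] [-0.34320189 -0.54152747 -0.76743759]
top 495.3928360488403 [ 0.33645007 -0.04428406  1.24216572] [ 0.15415194  0.01371659 -0.98795194]
{'clock': 0.1, 'qpos': array([-1.20419694,  0.52195217, -0.03633183,  1.59994881,  0.02120996,
        1.02109323, -0.11277986]), 'qd': array([-3.97544695e-05, -9.60103834e-04, -2.36457678e-03, -1.88286702e-03,
        7.02672025e-04, -3.88456171e-04,  2.24951739e-05]), 'joint_efforts': array([ 5.47180462e-03, -9.28495288e+01,  1.98408678e+00, -3.70527291e+01,
        1.80438260e-02,  5.55755891e-03,  4.75875936e-05]), 'position': array([0.26429214, 0.56599917, 0.19598544]), 'tool_rot': array([-1.49484483,  1.56978008, -1.93162607]), 'force': array([-1.054497  , -0.41167716,  0.15901567]), 'moment': array([ 0.00598974,  0.05407881, -0.02283416]), 'grip_width': 0.0853881612879367}
```

View pics/s0.png

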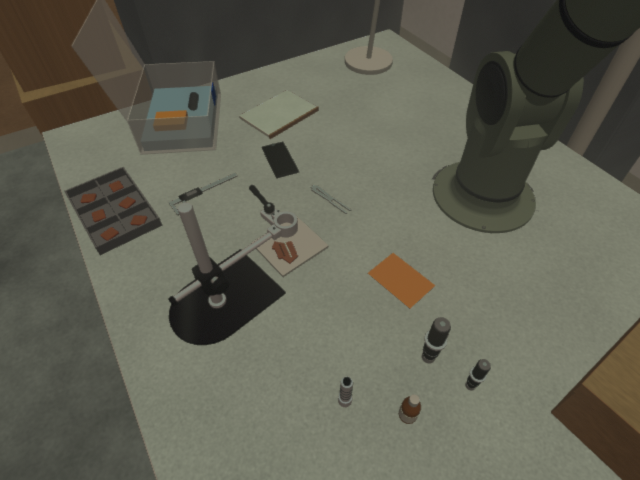

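View pics/t0.png

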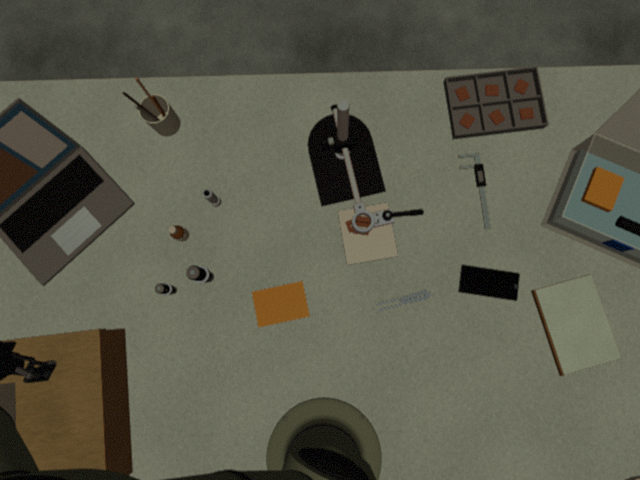

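Scene view: the large microscope is at about (438,335), the smaller lookalike at (480,370) and the ring at (286,222). Top view: the scope is at (200,273), the ring at (362,221) and the lever runs to (420,211). I'll enlarge these for exact pixels.

```bash
python3 - <<'E'
from h import *
a=vision.grab_frame('scene')[:,:,::-1];b=vision.grab_frame('top')[:,:,::-1]
def c(im,x0,y0,w,h,s): return cv2.resize(im[y0:y0+h,x0:x0+w],None,fx=s,fy=s,interpolation=cv2.INTER_CUBIC)
# 4 tiles of 400x300 (scale 5 -> 80x60)
t=np.vstack([np.hstack([c(a,400,310,80,60,5),c(a,240,180,80,60,5)]),np.hstack([c(b,160,245,80,60,5),c(b,345,190,80,60,5)])])
t=np.clip(t.astype(float)*1.6,0,255).astype('uint8')
cv2.imwrite('pics/c1.png',t)
E
```

```text
(no output)
```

View pics/c1.png

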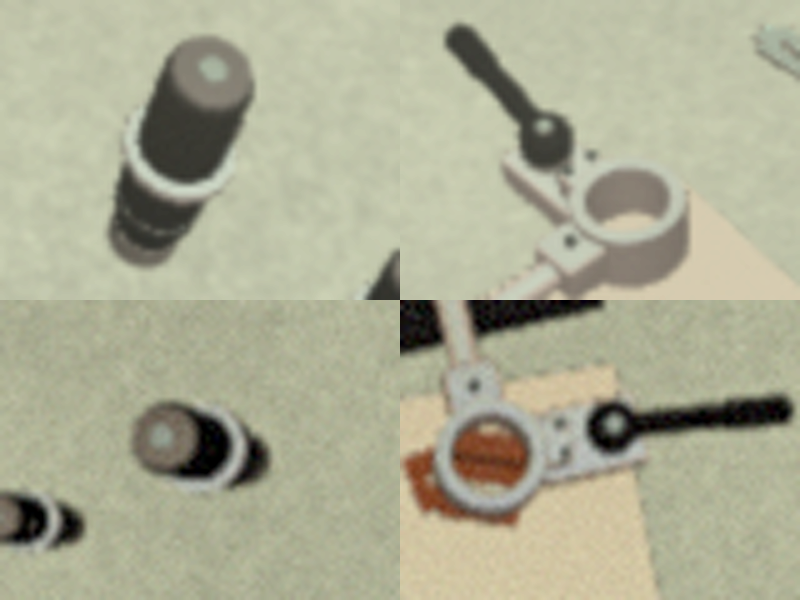

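```bash
python3 - <<'E'
from h import *
from scipy.optimize import least_squares
def px(o,c): return (o[0]+(c[0]+.5)/5-.5,o[1]+(c[1]+.5)/5-.5)
S1=(400,310);S2=(240,180);T1=(160,245);T2=(345,190)
pts={'cap':(px(S1,(211,72)),px(T1,(165,137)),.140),'ring':(px(S2,(229,201)),px(T2,(91,162)),.120),
'hub':(px(S2,(145,137)),px(T2,(212,127)),.116),'hend':(px(S2,(60,38)),px(T2,(385,110)),.116),
'flange':(px(S1,(178,152)),px(T1,(195,148)),.078)}
for k,(s,t,z) in pts.items():
    f=lambda p:np.r_[proj('scene',p)[0]-s,proj('top',p)[0]-t]
    r=least_squares(f,[.5,0,.1]);print(k,'s',atz('scene',s,z).round(4),'t',atz('top',t,z).round(4),'tri',r.x.round(4),r.fun.round(2))
r=lambda p:p
print('tool_rot',telemetry.observe()['tool_rot'])
from scipy.spatial.transform import Rotation as R
print(R.from_euler('xyz',telemetry.observe()['tool_rot']).as_matrix().round(3))
# post top for boom direction, vial/small scope positions
for n,u in(('vial',(178,233)),('small',(163,288)),('torch',(208,193))): print(n,atz('top',u,.08).round(3))
E
```

```text
cap s [0.433  0.2835 0.14  ] t [0.4332 0.2812 0.14  ] tri [0.4326 0.2825 0.1382] [-0.39 -0.04 -0.36  0.34]
ring s [ 0.5459 -0.101   0.12  ] t [ 0.542  -0.1035  0.12  ] tri [ 0.5436 -0.1042  0.1154] [ 0.35  0.06  0.2  -0.31]
hub s [ 0.5585 -0.1589  0.116 ] t [ 0.558 -0.16   0.116] tri [ 0.5581 -0.1601  0.1148] [-0.04 -0.01 -0.02  0.03]
hend s [ 0.5635 -0.2381  0.116 ] t [ 0.5642 -0.2401  0.116 ] tri [ 0.5637 -0.2399  0.1149] [-0.34 -0.07 -0.17  0.29]
flange s [0.433 0.284 0.078] t [0.4331 0.2852 0.078 ] tri [0.4333 0.2845 0.0792] [ 0.15  0.02  0.14 -0.13]
tool_rot [-1.468462    1.57014253 -1.90525685]
[[-0.     0.423  0.906]
 [-0.001  0.906 -0.423]
 [-1.    -0.001  0.   ]]
vial [0.532 0.336 0.08 ]
small [0.402 0.368 0.08 ]
torch [0.629 0.266 0.08 ]
```

>>> play_rows:
  deltas:
    - [24, -40, 0, 0, 0, 0, 85]
    - [24, -40, 0, 0, 0, 0, 85]
    - [24, -40, 0, 0, 0, 0, 85]
    - [24, -40, 0, 0, 0, 0, 85]
    - [24, -40, 0, 0, 0, 0, 85]
    - [24, -40, 0, 0, 0, 0, 85]
    - [25, -43, 0, 0, 0, 0, 85]
    - [0, 0, -10, 0, 0, 0, 85]
  grip_force: 30

```text
clock: 1.2
position: [0.4356, 0.2801, 0.1869]
tool_rot: [0.231, 1.569, -0.211]
force: [0.4, 0.4, -0.2]
grip_width: 0.0854
```

>>> play_rows:
  deltas:
    - [0, 0, -15, 0, 0, 0, 85]
    - [0, 0, -20, 0, 0, 0, 85]
    - [0, 0, -20, 0, 0, 0, 85]
    - [0, 0, -20, 0, 0, 0, 85]
    - [0, 0, -15, 0, 0, 0, 85]
    - [0, 0, -8, 0, 0, 0, 85]
    - [0, 0, 0, 0, 0, 0, 85]
    - [0, 0, 0, 0, 0, 0, 85]

```text
clock: 2.2
position: [0.4337, 0.2836, 0.089]
tool_rot: [1.155, 1.57, 0.718]
force: [0.2, 0.9, 0.2]
grip_width: 0.0849
```

>>> play_rows:
  deltas:
    - [0, 0, 0, 0, 0, 0, 60]
    - [0, 0, 0, 0, 0, 0, 45]
    - [0, 0, 0, 0, 0, 0, 38]
    - [0, 0, 0, 0, 0, 0, 34]
    - [0, 0, 0, 0, 0, 0, 28]
    - [0, 0, 0, 0, 0, 0, 25]
    - [0, 0, 0, 0, 0, 0, 25]
    - [0, 0, 0, 0, 0, 0, 25]
  grip_force: 30

```text
clock: 3.2
position: [0.4336, 0.2834, 0.0887]
tool_rot: [0.996, 1.57, 0.559]
force: [-0.6, -0.5, 5.7]
grip_width: 0.0311
```

>>> play_rows:
  deltas:
    - [0, 0, 5, 0, 0, 0, 25]
    - [0, 0, 15, 0, 0, 0, 25]
    - [0, 0, 25, 0, 0, 0, 25]
    - [0, 0, 30, 0, 0, 0, 25]
    - [0, 0, 30, 0, 0, 0, 25]
    - [0, 0, 25, 0, 0, 0, 25]
    - [0, 0, 15, 0, 0, 0, 25]
    - [0, 0, 5, 0, 0, 0, 25]

```text
clock: 4.2
position: [0.4335, 0.2834, 0.2393]
tool_rot: [1.165, 1.57, 0.728]
force: [-0.2, -0.9, -2.4]
grip_width: 0.0316
```

>>> play_rows:
  deltas:
    - [5, -20, 0, 0, 0, 0, 25]
    - [10, -35, 0, 0, 0, 0, 25]
    - [13, -45, 0, 0, 0, 0, 25]
    - [13, -45, 0, 0, 0, 0, 25]
    - [13, -45, 0, 0, 0, 0, 25]
    - [13, -45, 0, 0, 0, 0, 25]
    - [13, -45, 0, 0, 0, 0, 25]
    - [10, -35, 0, 0, 0, 0, 25]

```text
clock: 5.2
position: [0.5233, -0.0337, 0.2378]
tool_rot: [-2.348, 1.57, -2.785]
force: [1.0, 1.0, -0.8]
grip_width: 0.0313
```

>>> play_rows:
  deltas:
    - [9, -30, 0, 0, 0, 0, 25]
    - [7, -25, 0, 0, 0, 0, 25]
    - [5, -15, 0, 0, 0, 0, 25]
    - [0, 0, 0, 0, 0, 0, 25]
    - [0, 0, 0, 0, 0, 0, 25]

```text
clock: 5.82
position: [0.5442, -0.1006, 0.2383]
tool_rot: [2.83, 1.57, 2.394]
force: [-0.2, -0.1, -1.2]
grip_width: 0.0314
```

```bash
python3 - <<'E'
from h import *
a=vision.grab_frame('scene')[:,:,::-1];b=vision.grab_frame('top')[:,:,::-1]
def c(im,x0,y0,w,h,s): return cv2.resize(im[y0:y0+h,x0:x0+w],None,fx=s,fy=s,interpolation=cv2.INTER_CUBIC)
t=np.hstack([c(a,240,140,80,110,5),c(b,325,170,80,110,5)])
cv2.imwrite('pics/c2.png',np.clip(t*1.6,0,255).astype('uint8'))
s=telemetry.observe();print(s['position'],s['force'],s['grip_width'])
E
```

```text
[ 0.54432556 -0.10066782  0.23846963] [ 0.52342723 -0.64764774 -1.69813159] 0.031377860566046474
```

View pics/c2.png

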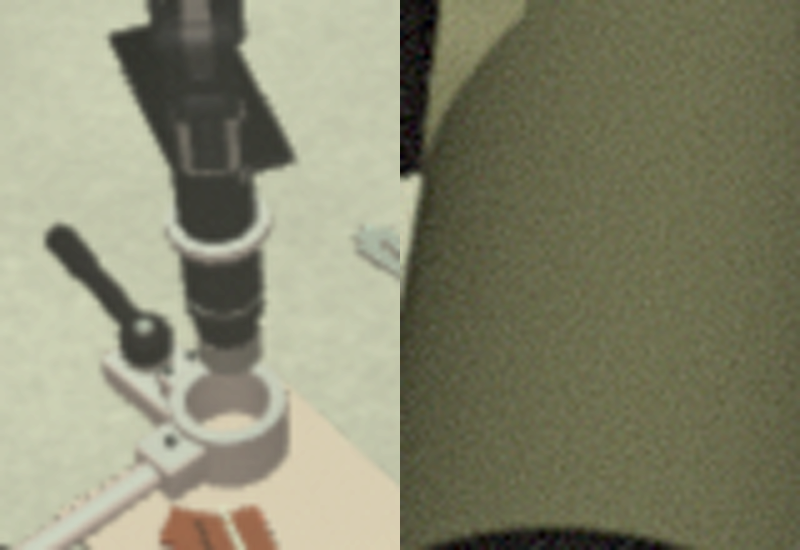

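```bash
python3 - <<'E'
from h import *
x,y=.5443,-.1006
for z in(.231,.195,.160,.152):
  u=proj('scene',[x,y,z])[0]; e=proj('scene',[[x+.002,y,z],[x,y+.002,z]])
  print(z,((u-[240,140])*5+2).round(1),((e-u)*5).round(1))
print('ring',((proj('scene',[[.5445,-.102,.12],[.5436,-.1042,.1154]])-[240,140])*5+2).round(1))
E
```

```text
0.231 [214.9 216.8] [[-4.4  1.8]
 [ 2.3  2.9]]
0.195 [221. 280.] [[-4.2  1.8]
 [ 2.3  2.9]]
0.16 [226.5 337.9] [[-4.1  1.8]
 [ 2.2  2.9]]
0.152 [227.8 350.7] [[-4.1  1.8]
 [ 2.2  2.9]]
ring [[230.6 398.3]
 [230.7 401.3]]
```

>>> play_rows:
  deltas:
    - [0.5, -2.3, -5, 0, 0, 0, 25]
    - [0, 0, -8, 0, 0, 0, 25]
    - [0, 0, -8, 0, 0, 0, 25]
    - [0, 0, -8, 0, 0, 0, 25]
    - [0, 0, -8, 0, 0, 0, 25]
    - [0, 0, -7, 0, 0, 0, 25]
    - [0, 0, -3, 0, 0, 0, 25]
    - [0, 0, 0, 0, 0, 0, 25]

```text
clock: 6.92
position: [0.5449, -0.104, 0.1914]
tool_rot: [-2.637, 1.571, -3.074]
force: [1.0, 0.5, -1.3]
grip_width: 0.0314
```

```bash
python3 - <<'E'
from h import *
a=vision.grab_frame('scene')[:,:,::-1]
t=cv2.resize(a[165:225,245:325],None,fx=8,fy=8,interpolation=cv2.INTER_CUBIC)
cv2.imwrite('pics/c3.png',np.clip(t*1.6,0,255).astype('uint8'))
s=telemetry.observe();print(s['position'],s['force'],s['moment'],s['grip_width'])
E
```

```text
[ 0.54500158 -0.10404645  0.191593  ] [ 0.07602727  0.03049269 -1.12904042] [-0.00793458  0.00471286 -0.01029655] 0.03163892120800109
```

View pics/c3.png

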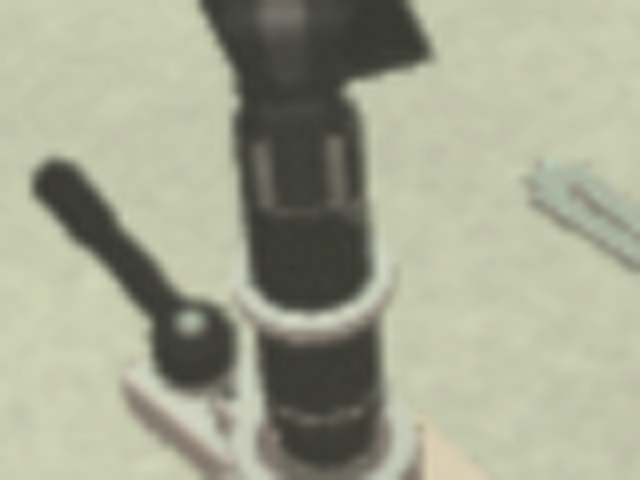

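The nose is inside the mouth and centred: barrel axis at about x=325, ring at about 324. I'll continue down gently.

>>> play_rows:
  deltas:
    - [0, 0, -3, 0, 0, 0, 25]
    - [0, 0, -3, 0, 0, 0, 25]
    - [0, 0, -3, 0, 0, 0, 25]
    - [0, 0, -3, 0, 0, 0, 25]
    - [0, 0, -3, 0, 0, 0, 25]
    - [0, 0, -3, 0, 0, 0, 25]

```text
clock: 7.72
position: [0.545, -0.104, 0.1733]
tool_rot: [0.47, 1.571, 0.033]
force: [-0.0, 0.4, -1.5]
grip_width: 0.031
```

>>> play_rows:
  deltas:
    - [0, 0, -4, 0, 0, 0, 25]
    - [0, 0, -4, 0, 0, 0, 25]
    - [0, 0, -4, 0, 0, 0, 25]
    - [0, 0, -4, 0, 0, 0, 25]
    - [0, 0, -4, 0, 0, 0, 25]
    - [0, 0, -2, 0, 0, 0, 25]

```text
clock: 8.48
position: [0.5449, -0.104, 0.1512]
tool_rot: [-2.802, 1.571, 3.045]
force: [0.5, 0.2, -0.5]
grip_width: 0.031
```

>>> play_rows:
  deltas:
    - [0, 0, -3, 0, 0, 0, 25]
    - [0, 0, -3, 0, 0, 0, 25]
    - [0, 0, -2, 0, 0, 0, 25]
    - [0, 0, -2, 0, 0, 0, 25]
    - [0, 0, -1, 0, 0, 0, 25]

```text
clock: 9.1
position: [0.5449, -0.104, 0.1404]
tool_rot: [-2.771, 1.571, 3.076]
force: [0.6, 0.2, -2.0]
grip_width: 0.0316
```

>>> play_rows:
  deltas:
    - [0, 0, -1, 0, 0, 0, 25]
    - [0, 0, -1, 0, 0, 0, 25]
    - [0, 0, -1, 0, 0, 0, 25]
    - [0, 0, -1, 0, 0, 0, 25]
    - [0, 0, 0, 0, 0, 0, 25]

```text
clock: 9.72
position: [0.5449, -0.104, 0.1364]
tool_rot: [-2.787, 1.571, 3.059]
force: [0.5, 0.7, -1.4]
grip_width: 0.0313
```

>>> play_rows:
  deltas:
    - [0, 0, -0.7, 0, 0, 0, 25]
    - [0, 0, 0, 0, 0, 0, 25]

```text
clock: 9.98
position: [0.5449, -0.104, 0.1358]
tool_rot: [-2.53, 1.571, -2.967]
force: [-1.1, 1.0, -1.2]
grip_width: 0.0313
```

>>> play_rows:
  deltas:
    - [0, 0, -0.7, 0, 0, 0, 25]
    - [0, 0, -0.6, 0, 0, 0, 25]
    - [0, 0, 0, 0, 0, 0, 25]

```text
clock: 10.35
position: [0.5449, -0.104, 0.1344]
tool_rot: [-2.211, 1.571, -2.648]
force: [0.1, 0.5, -1.9]
grip_width: 0.0314
```

>>> play_rows:
  deltas:
    - [0, 0, -0.5, 0, 0, 0, 25]
    - [0, 0, 0, 0, 0, 0, 25]

```text
clock: 10.6
position: [0.5449, -0.104, 0.134]
tool_rot: [-0.901, 1.571, -1.338]
force: [0.5, 0.7, -2.0]
grip_width: 0.0313
```

>>> play_rows:
  deltas:
    - [0, 0, -0.6, 0, 0, 0, 25]
    - [0, 0, 0, 0, 0, 0, 25]

```text
clock: 10.85
position: [0.5452, -0.1042, 0.1337]
tool_rot: [0.202, 1.57, -0.235]
force: [0.0, 1.1, 4.3]
grip_width: 0.0312
```

>>> play_rows:
  deltas:
    - [0, 0, -0.6, 0, 0, 0, 25]
    - [0, 0, 0, 0, 0, 0, 25]

```text
clock: 11.1
position: [0.5454, -0.1042, 0.1336]
tool_rot: [0.339, 1.57, -0.098]
force: [-3.0, 0.7, 13.9]
grip_width: 0.0315
```

Contact at the expected height (TCP z 133.7 mm). I'll relieve the load and let go.

>>> play_rows:
  deltas:
    - [0, 0, 0.7, 0, 0, 0, 25]
    - [0, 0, 0, 0, 0, 0, 32]
    - [0, 0, 0, 0, 0, 0, 36]
    - [0, 0, 0, 0, 0, 0, 42]
    - [0, 0, 0, 0, 0, 0, 52]
    - [0, 0, 0, 0, 0, 0, 60]
    - [0, 0, 0, 0, 0, 0, 60]

```text
clock: 11.98
position: [0.5449, -0.104, 0.1334]
tool_rot: [-2.784, 1.571, 3.062]
force: [0.6, -0.2, 0.3]
grip_width: 0.0601
```

>>> play_rows:
  deltas:
    - [0, 0, 3, 0, 0, 0, 60]
    - [0, 0, 8, 0, 0, 0, 60]
    - [0, 0, 20, 0, 0, 0, 60]
    - [0, 0, 30, 0, 0, 0, 60]
    - [0, 0, 30, 0, 0, 0, 60]
    - [0, 0, 20, 0, 0, 0, 60]
    - [0, -25, 0, 0, 0, 0, 30]
    - [0, -35, 0, 0, 0, 0, 0]

```text
clock: 12.98
position: [0.5452, -0.1639, 0.2455]
tool_rot: [0.607, 1.57, 0.171]
force: [0.3, -1.4, -0.6]
grip_width: 0.0241
```

```bash
python3 - <<'E'
from h import *
s=telemetry.observe();print(s['qpos'].round(3),s['position'],s['grip_width'])
from scipy.spatial.transform import Rotation as R
print(R.from_euler('xyz',s['tool_rot']).as_matrix().round(3))
a=vision.grab_frame('scene')[:,:,::-1];b=vision.grab_frame('top')[:,:,::-1]
def c(im,x0,y0,w,h,s): return cv2.resize(im[y0:y0+h,x0:x0+w],None,fx=s,fy=s,interpolation=cv2.INTER_CUBIC)
t=np.hstack([c(a,240,140,80,110,5),c(b,325,170,80,110,5)])
cv2.imwrite('pics/c4.png',np.clip(t*1.6,0,255).astype('uint8'))
E
```

```text
[ 0.014  0.39   0.237  1.703 -0.103  1.06   1.421] [ 0.5452406  -0.16394151  0.24545285] 0.024111708101190957
[[ 0.001  0.421  0.907]
 [ 0.     0.907 -0.421]
 [-1.     0.001  0.001]]
```

View pics/c4.png

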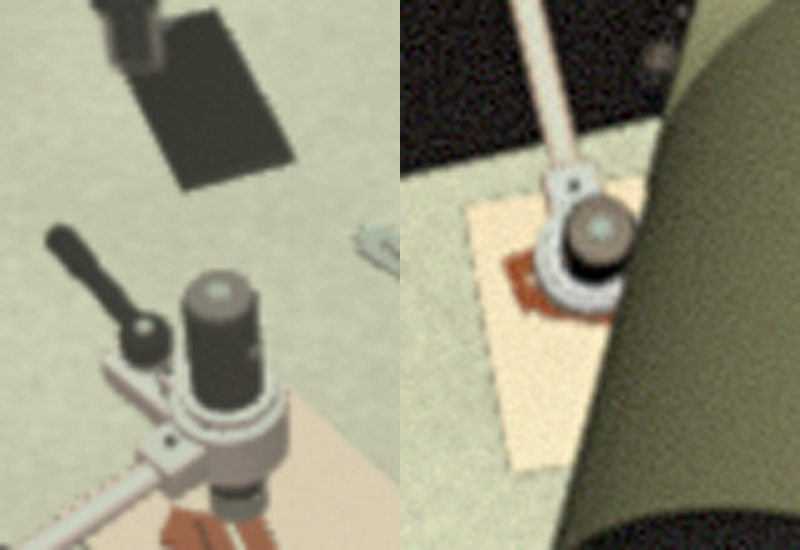

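>>> play_rows:
  deltas:
    - [10, -13, 0, 0, 0, 5, 0]
    - [14, -16, 0, 0, 0, 8, 0]
    - [14, -18, 0, 0, 0, 8, 0]
    - [14, -18, 0, 0, 0, 8, 0]
    - [0, 0, -20, 0, 0, 0, 0]
    - [0, 0, -35, 0, 0, 0, 0]
    - [0, 0, -35, 0, 0, 0, 0]
    - [0, 0, 0, 0, 0, 0, 0]

```text
clock: 14.08
position: [0.5958, -0.2281, 0.1529]
tool_rot: [2.756, 1.567, 2.825]
force: [0.1, -0.1, 0.4]
grip_width: -0.0
```

>>> play_rows:
  deltas:
    - [0, 0, -20, 0, 0, 0, 0]
    - [0, 0, -20, 0, 0, 0, 0]
    - [0, 0, -11, 0, 0, 0, 0]
    - [0, 0, 0, 0, 0, 0, 0]
    - [0, 0, 0, 0, 0, 0, 0]

```text
clock: 14.7
position: [0.5974, -0.2292, 0.1046]
tool_rot: [-0.413, 1.57, -0.343]
force: [0.5, -0.5, -0.3]
grip_width: -0.0004
```

>>> play_rows:
  deltas:
    - [-4, 0, 0, 0, 0, 0, 0]
    - [-4, 0, 0, 0, 0, 0, 0]
    - [-3, 0, 0, 0, 0, 0, 0]
    - [-2, 0, 0, 0, 0, 0, 0]
    - [-2, 0, 0, 0, 0, 0, 0]
    - [-2, 0, 0, 0, 0, 0, 0]

```text
clock: 15.45
position: [0.5798, -0.229, 0.1035]
tool_rot: [-1.427, 1.571, -1.357]
force: [0.1, -0.3, 0.2]
grip_width: 0.0001
```

```bash
python3 - <<'E'
from h import *
P=np.array([.558,-.160])
for off in(.0185,.0175):
  pr=None
  for k in range(0,13):
    a=np.radians(-86-8*k);c=P+.067*np.r_[np.cos(a),np.sin(a)]-off*np.r_[np.sin(a),-np.cos(a)]
    print(-86-8*k,(c*1000).round(1),None if pr is None else ((c-pr)*1000).round(1));pr=c
E
```

```text
-86 [ 581.1 -225.5] None
-94 [ 571.8 -228.1] [-9.3 -2.6]
-102 [ 562.2 -229.4] [-9.6 -1.3]
-110 [ 552.5 -229.3] [-9.7  0.1]
-118 [ 542.9 -227.8] [-9.6  1.4]
-126 [ 533.6 -225.1] [-9.3  2.8]
-134 [ 524.8 -221. ] [-8.8  4. ]
-142 [ 516.6 -215.8] [-8.2  5.2]
-150 [ 509.2 -209.5] [-7.4  6.3]
-158 [ 502.8 -202.3] [-6.4  7.3]
-166 [ 497.5 -194.2] [-5.3  8.1]
-174 [ 493.3 -185.4] [-4.2  8.8]
-182 [ 490.4 -176.2] [-2.9  9.3]
-86 [ 580.1 -225.6] None
-94 [ 570.8 -228.1] [-9.3 -2.4]
-102 [ 561.2 -229.2] [-9.6 -1.1]
-110 [ 551.5 -228.9] [-9.7  0.2]
-118 [ 542.  -227.4] [-9.5  1.6]
-126 [ 532.8 -224.5] [-9.2  2.9]
-134 [ 524.  -220.4] [-8.7  4.1]
-142 [ 516. -215.] [-8.1  5.3]
-150 [ 508.7 -208.7] [-7.3  6.4]
-158 [ 502.4 -201.3] [-6.3  7.3]
-166 [ 497.2 -193.2] [-5.2  8.1]
-174 [ 493.2 -184.4] [-4.   8.8]
-182 [ 490.4 -175.2] [-2.8  9.3]
```

>>> play_rows:
  deltas:
    - [-2, 0, 0, 0, 0, 0, 0]
    - [-2, 0, 0, 0, 0, 0, 0]
    - [-1, 0, 0, 0, 0, 0, 0]

```text
clock: 15.82
position: [0.5748, -0.229, 0.1035]
tool_rot: [-1.57, 1.571, -1.5]
force: [0.4, -0.4, 0.6]
grip_width: -0.0004
```

>>> play_rows:
  deltas:
    - [-2, 0, 0, 0, 0, 0, 0]
    - [-1, 0, 0, 0, 0, 0, 0]

```text
clock: 16.08
position: [0.5718, -0.229, 0.1035]
tool_rot: [-2.898, 1.571, -2.829]
force: [-0.8, -0.4, -0.1]
grip_width: 0.0
```

>>> play_rows:
  deltas:
    - [-2, 0, 0, 0, 0, 0, 0]
    - [-1, 0, 0, 0, 0, 0, 0]

```text
clock: 16.32
position: [0.5688, -0.229, 0.1035]
tool_rot: [-1.253, 1.571, -1.184]
force: [0.3, -0.3, 0.4]
grip_width: 0.0
```

>>> play_rows:
  deltas:
    - [-2, 0, 0, 0, 0, 0, 0]
    - [-1, 0, 0, 0, 0, 0, 0]

```text
clock: 16.58
position: [0.5658, -0.229, 0.1035]
tool_rot: [-2.625, 1.571, -2.556]
force: [-0.8, 0.3, -0.1]
grip_width: 0.0
```

```bash
python3 - <<'E'
from h import *
a=vision.grab_frame('scene')[:,:,::-1]
t=cv2.resize(a[140:230,220:320],None,fx=6,fy=6,interpolation=cv2.INTER_CUBIC)
cv2.imwrite('pics/c5.png',np.clip(t*1.8,0,255).astype('uint8'))
s=telemetry.observe();print(((proj('scene',s['position'])-[220,140])*6),s['force'],s['moment'])
E
```

```text
[[198.3175607  321.47385431]] [ 0.61741373 -1.37618472  0.50764296] [-0.03931954  0.06220933 -0.02420659]
```

View pics/c5.png

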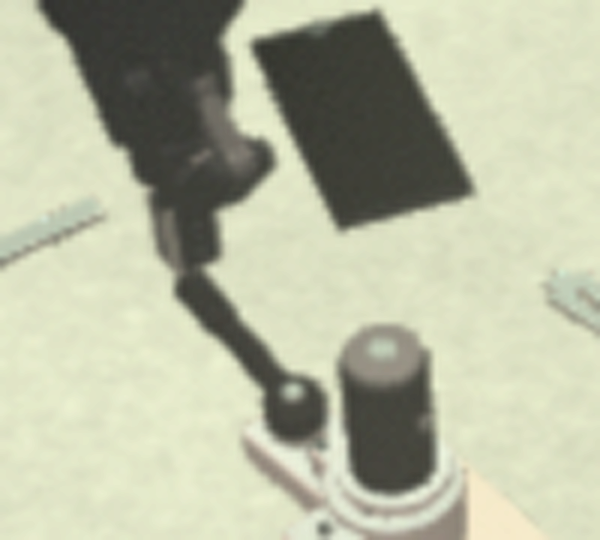

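The fingertips appear at about (190,265), above and clear of the handle, whose end at (188,285) hasn't moved. That puts them higher than the TCP reading suggests. I'll back off, go lower and push again.

>>> play_rows:
  deltas:
    - [10, 0, 0, 0, 0, 0, 0]
    - [12, 0, 0, 0, 0, 0, 0]
    - [12, 0, 0, 0, 0, 0, 0]
    - [0, 0, 0, 0, 0, 0, 0]
    - [0, 0, -8, 0, 0, 0, 0]
    - [0, 0, -8, 0, 0, 0, 0]
    - [0, 0, -8, 0, 0, 0, 0]
    - [0, 0, 0, 0, 0, 0, 0]

```text
clock: 17.62
position: [0.5994, -0.2289, 0.0786]
tool_rot: [2.791, 1.57, 2.861]
force: [-0.6, 0.3, 1.0]
grip_width: -0.0
```

```bash
python3 - <<'E'
from h import *
a=vision.grab_frame('scene')[:,:,::-1];b=vision.grab_frame('top')[:,:,::-1]
t=cv2.resize(a[140:230,220:320],None,fx=5,fy=5,interpolation=cv2.INTER_CUBIC)
t2=cv2.resize(b[170:260,360:420],None,fx=5,fy=5,interpolation=cv2.INTER_CUBIC)
cv2.imwrite('pics/c6.png',np.clip(np.hstack([t,t2])*1.8,0,255).astype('uint8'))
s=telemetry.observe();print(((proj('scene',s['position'])-[220,140])*5),s['position'],s['force'],s['moment'])
E
```

```text
[[106.85358427 329.65338141]] [ 0.59989956 -0.22905718  0.07949752] [-0.07814521  0.38683381 -0.14549249] [ 0.00376595 -0.01794353 -0.02144748]
```

View pics/c6.png

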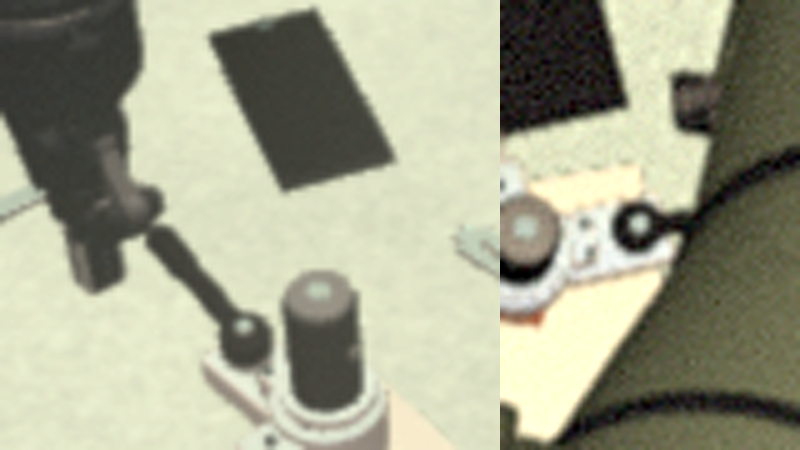

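The visible fingertip is at (95,290), about 20 mm above the nominal TCP, so its z is about 0.10 and it now overlaps the handle's height. I'll advance and feel for contact.

>>> play_rows:
  deltas:
    - [-5, 0, 0, 0, 0, 0, 0]
    - [-5, 0, 0, 0, 0, 0, 0]
    - [-3, 0, 0, 0, 0, 0, 0]
    - [-2, 0, 0, 0, 0, 0, 0]
    - [-2, 0, 0, 0, 0, 0, 0]

```text
clock: 18.35
position: [0.5829, -0.229, 0.0795]
tool_rot: [-0.217, 1.571, -0.148]
force: [0.9, 0.5, -0.2]
grip_width: -0.0001
```

>>> play_rows:
  deltas:
    - [-2, 0, 0, 0, 0, 0, 0]
    - [-1, 0, 0, 0, 0, 0, 0]

```text
clock: 18.6
position: [0.5804, -0.2291, 0.0797]
tool_rot: [-0.345, 1.57, -0.276]
force: [3.1, -1.6, -0.2]
grip_width: 0.0
```

>>> play_rows:
  deltas:
    - [-2, 0, 0, 0, 0, 0, 0]
    - [-1, 0, 0, 0, 0, 0, 0]

```text
clock: 18.85
position: [0.577, -0.2293, 0.0796]
tool_rot: [-0.811, 1.57, -0.742]
force: [4.3, -2.9, 0.3]
grip_width: -0.0003
```

Contact came at x≈0.581 with 4–5 N, as expected. Now I'll follow the arc.

>>> play_rows:
  deltas:
    - [-4.8, -0.4, 0, 0, 0, -4, 0]
    - [-4.8, 0, 0, 0, 0, -4, 0]
    - [-4.8, 0, 0, 0, 0, -4, 0]
    - [-4.8, 0.2, 0, 0, 0, -4, 0]

```text
clock: 19.35
position: [0.5576, -0.2297, 0.0796]
tool_rot: [-0.779, 1.57, -0.992]
force: [3.8, -5.8, -0.9]
grip_width: -0.0001
```

>>> play_rows:
  deltas:
    - [-4.9, 0.2, 0, 0, 0, -4, 0]
    - [-4.8, 0.5, 0, 0, 0, -4, 0]
    - [-4.8, 0.9, 0, 0, 0, -4, 0]
    - [-4.7, 1.2, 0, 0, 0, -4, 0]

```text
clock: 19.85
position: [0.5383, -0.2268, 0.0796]
tool_rot: [-0.814, 1.57, -1.306]
force: [2.5, -3.1, 0.1]
grip_width: -0.0001
```

>>> play_rows:
  deltas:
    - [-4.6, 1.4, 0, 0, 0, -4, 0]
    - [-4.5, 1.8, 0, 0, 0, -4, 0]
    - [-4.4, 2.1, 0, 0, 0, -4, 0]
    - [-4.2, 2.4, 0, 0, 0, -4, 0]

```text
clock: 20.35
position: [0.5206, -0.2189, 0.0796]
tool_rot: [-0.358, 1.571, -1.129]
force: [3.1, -2.7, -0.6]
grip_width: 0.0
```

>>> play_rows:
  deltas:
    - [-4.0, 2.6, 0, 0, 0, -4, 0]
    - [-3.8, 3.0, 0, 0, 0, -4, 0]

```text
clock: 20.6
position: [0.5129, -0.2132, 0.0796]
tool_rot: [0.2, 1.57, -0.71]
force: [2.8, -2.9, -0.3]
grip_width: -0.0001
```

>>> play_rows:
  deltas:
    - [-1.8, 1.6, 0, 0, 0, -2, 0]
    - [-1.8, 1.7, 0, 0, 0, -2, 0]

```text
clock: 20.85
position: [0.5094, -0.2099, 0.0795]
tool_rot: [-0.249, 1.571, -1.228]
force: [3.7, -3.2, -0.4]
grip_width: 0.0003
```

```bash
cat > f.py <<'E'
from h import *
F=[]
for i in range(8):
    vision.grab_frame('top');s=telemetry.observe();F.append(s['force'])
F=np.array(F);p=s['position'];m=F.mean(0)
print(m.round(2),np.hypot(*m[:2]).round(2),F.std(0).round(2),p.round(4),s['clock'])
E
python3 f.py
```

```text
[ 1.91 -2.5   0.02] 3.14 [0.57 0.74 0.65] [ 0.5093 -0.2098  0.0794] 21.25
```

>>> play_rows:
  deltas:
    - [-0.9, 0.8, 0, 0, 0, -1, 0]

```text
clock: 21.38
position: [0.5086, -0.2093, 0.0796]
tool_rot: [0.345, 1.57, -0.651]
force: [2.5, -3.2, -0.7]
grip_width: 0.0002
```

```bash
python3 f.py
```

```text
[ 2.29 -3.48 -0.42] 4.16 [0.46 0.66 0.38] [ 0.5086 -0.2091  0.0795] 21.775
```

>>> play_rows:
  deltas:
    - [-1.7, 1.7, 0, 0, 0, -2, 0]
    - [-0.8, 0.9, 0, 0, 0, -1, 0]

```text
clock: 22.02
position: [0.506, -0.2063, 0.0795]
tool_rot: [-0.114, 1.571, -1.163]
force: [3.2, -3.3, 0.1]
grip_width: 0.0001
```

```bash
python3 f.py
```

```text
[ 2.2  -2.76  0.35] 3.53 [0.42 0.55 0.55] [ 0.5059 -0.2063  0.0794] 22.425
```

>>> play_rows:
  deltas:
    - [-1.6, 1.8, 0, 0, 0, -2, 0]
    - [-1.6, 1.8, 0, 0, 0, -2, 0]
    - [-0.7, 1.0, 0, 0, 0, -1, 0]

```text
clock: 22.8
position: [0.5022, -0.2017, 0.0796]
tool_rot: [0.465, 1.57, -0.672]
force: [3.8, -5.0, -1.1]
grip_width: -0.0003
```

```bash
python3 f.py
```

```text
[ 2.63 -2.66 -0.21] 3.74 [0.37 0.53 0.41] [ 0.5021 -0.2017  0.0795] 23.2
```

>>> play_rows:
  deltas:
    - [-1.5, 1.9, 0, 0, 0, -2, 0]
    - [-0.7, 1.0, 0, 0, 0, -1, 0]

```text
clock: 23.45
position: [0.5001, -0.199, 0.0796]
tool_rot: [0.63, 1.57, -0.559]
force: [3.7, -4.4, -0.6]
grip_width: 0.0002
```

```bash
python3 f.py
```

```text
[ 3.76 -3.19 -0.47] 4.93 [0.36 0.43 0.47] [ 0.5    -0.199   0.0795] 23.85
```

>>> play_rows:
  deltas:
    - [-0.7, 1.0, 0, 0, 0, -1, 0]
    - [-0.7, 1.0, 0, 0, 0, -1, 0]

```text
clock: 24.1
position: [0.4987, -0.1971, 0.0796]
tool_rot: [0.703, 1.57, -0.52]
force: [4.2, -4.5, -0.1]
grip_width: 0.0001
```

```bash
python3 f.py
```

```text
[ 4.04 -3.84 -0.5 ] 5.57 [0.72 0.26 0.49] [ 0.4987 -0.1969  0.0795] 24.5
```

>>> play_rows:
  deltas:
    - [-0.6, 1.0, 0, 0, 0, -1, 0]
    - [-0.6, 1.0, 0, 0, 0, -1, 0]

```text
clock: 24.75
position: [0.4975, -0.1951, 0.0796]
tool_rot: [0.701, 1.57, -0.557]
force: [4.3, -4.2, 0.2]
grip_width: -0.0
```

```bash
python3 f.py
```

```text
[ 4.36 -3.84 -0.34] 5.81 [0.4  0.61 0.48] [ 0.4975 -0.195   0.0795] 25.15
```

>>> play_rows:
  deltas:
    - [-0.6, 1.0, 0, 0, 0, -1, 0]
    - [-0.6, 1.0, 0, 0, 0, -1, 0]

```text
clock: 25.4
position: [0.4964, -0.1932, 0.0796]
tool_rot: [0.741, 1.57, -0.552]
force: [4.5, -3.4, -0.7]
grip_width: -0.0
```

```bash
python3 f.py
```

```text
[ 4.03 -3.85  0.05] 5.58 [0.8  0.63 0.4 ] [ 0.4962 -0.1931  0.0795] 25.8
```

Steady at about 5.6 N in the bite zone. From here I'll use 1 mm steps.

>>> play_rows:
  deltas:
    - [-0.5, 1.0, 0, 0, 0, -1, 0]

```text
clock: 25.92
position: [0.4958, -0.1922, 0.0796]
tool_rot: [0.643, 1.57, -0.667]
force: [4.5, -4.8, -0.3]
grip_width: 0.0001
```

```bash
python3 f.py
```

```text
[ 3.9  -4.55  0.08] 5.99 [0.33 0.73 0.41] [ 0.4957 -0.1921  0.0795] 26.325
```

>>> play_rows:
  deltas:
    - [-0.4, 0.8, 0, 0, 0, -0.8, 0]

```text
clock: 26.45
position: [0.4954, -0.1915, 0.0796]
tool_rot: [0.57, 1.57, -0.754]
force: [4.0, -4.5, -0.6]
grip_width: 0.0001
```

>>> play_rows:
  deltas:
    - [-0.4, 0.8, 0, 0, 0, -0.8, 0]

```text
clock: 26.58
position: [0.495, -0.1907, 0.0796]
tool_rot: [0.547, 1.57, -0.792]
force: [4.4, -5.8, 0.1]
grip_width: 0.0002
```

>>> play_rows:
  deltas:
    - [-0.4, 0.8, 0, 0, 0, -0.8, 0]

```text
clock: 26.7
position: [0.4945, -0.1899, 0.0796]
tool_rot: [0.449, 1.57, -0.904]
force: [3.7, -5.8, -1.1]
grip_width: -0.0001
```

>>> play_rows:
  deltas:
    - [-0.4, 0.8, 0, 0, 0, -0.8, 0]

```text
clock: 26.82
position: [0.4942, -0.1891, 0.0796]
tool_rot: [0.489, 1.57, -0.877]
force: [4.5, -4.8, -0.6]
grip_width: 0.0
```

>>> play_rows:
  deltas:
    - [-0.4, 0.8, 0, 0, 0, -0.8, 0]

```text
clock: 26.95
position: [0.4938, -0.1883, 0.0796]
tool_rot: [0.51, 1.57, -0.87]
force: [4.6, -4.9, -1.0]
grip_width: 0.0001
```

>>> play_rows:
  deltas:
    - [-0.4, 0.8, 0, 0, 0, -0.8, 0]

```text
clock: 27.08
position: [0.4934, -0.1875, 0.0796]
tool_rot: [0.561, 1.57, -0.833]
force: [5.1, -5.7, -0.3]
grip_width: 0.0
```

>>> play_rows:
  deltas:
    - [-0.3, 0.8, 0, 0, 0, -0.8, 0]

```text
clock: 27.2
position: [0.4931, -0.1867, 0.0796]
tool_rot: [0.534, 1.57, -0.874]
force: [4.4, -5.4, -0.2]
grip_width: 0.0001
```

>>> play_rows:
  deltas:
    - [-0.3, 0.8, 0, 0, 0, -0.8, 0]

```text
clock: 27.32
position: [0.4928, -0.186, 0.0796]
tool_rot: [0.518, 1.57, -0.905]
force: [3.8, -8.3, -0.6]
grip_width: 0.0004
```

>>> play_rows:
  deltas:
    - [-0.1, 0.3, 0, 0, 0, 0, 0]

```text
clock: 27.45
position: [0.4928, -0.186, 0.0797]
tool_rot: [0.493, 1.569, -0.929]
force: [4.9, -7.4, -0.3]
grip_width: -0.0001
```

```bash
python3 f.py
```

```text
[ 4.57 -7.84 -0.71] 9.07 [0.48 0.68 0.29] [ 0.4928 -0.1861  0.0797] 27.85
```

>>> play_rows:
  deltas:
    - [0, 0.3, 0, 0, 0, 0, 0]
    - [0, 0, 0, 0, 0, 0, 0]

```text
clock: 28.1
position: [0.4928, -0.1859, 0.0797]
tool_rot: [0.443, 1.569, -0.979]
force: [4.1, -9.2, -0.6]
grip_width: -0.0002
```

```bash
python3 f.py
```

```text
[ 4.19 -8.87 -0.85] 9.81 [0.3  0.31 0.44] [ 0.4928 -0.1859  0.0797] 28.5
```

>>> play_rows:
  deltas:
    - [0, 0.5, 0, 0, 0, 0, 0]
    - [0, 0, 0, 0, 0, 0, 0]

```text
clock: 28.75
position: [0.4928, -0.1858, 0.0797]
tool_rot: [0.394, 1.569, -1.028]
force: [4.5, -11.4, -1.3]
grip_width: -0.0002
```

```bash
python3 f.py
```

```text
[  4.26 -10.84  -0.92] 11.64 [0.41 0.61 0.48] [ 0.4928 -0.1859  0.0798] 29.15
```

The lever is dead against its stop: 1.1 mm more commanded moved it about 0.1 mm, and the force rose to 11 N. I'll back away and rise clear.

>>> play_rows:
  deltas:
    - [0, -3, 0, 0, 0, 0, 0]
    - [0, -8, 0, 0, 0, 0, 0]
    - [0, -12, 0, 0, 0, 0, 0]
    - [0, -12, 0, 0, 0, 0, 0]
    - [0, 0, 15, 0, 0, 0, 0]
    - [0, 0, 30, 0, 0, 0, 0]
    - [0, 0, 40, 0, 0, 0, 0]
    - [0, 0, 40, 0, 0, 0, 0]

```text
clock: 30.15
position: [0.4922, -0.2192, 0.2066]
tool_rot: [2.371, 1.571, 0.95]
force: [0.3, -0.3, -0.5]
grip_width: -0.0001
```

>>> play_rows:
  deltas:
    - [-10, -30, 20, 0, 0, 0, 0]
    - [-10, -40, 20, 0, 0, 0, 0]
    - [-10, -40, 20, 0, 0, 0, 0]
    - [-10, -40, 0, 0, 0, 0, 0]
    - [0, -30, 0, 0, 0, 0, 0]
    - [0, 0, 0, 0, 0, 0, 0]

```text
clock: 30.9
position: [0.4514, -0.4012, 0.2653]
tool_rot: [-0.455, 1.57, -1.879]
force: [-0.7, 0.8, -1.0]
grip_width: -0.0001
```

```bash
python3 - <<'E'
from h import *
a=vision.grab_frame('scene')[:,:,::-1];b=vision.grab_frame('top')[:,:,::-1]
def c(im,x0,y0,w,h,s): return cv2.resize(im[y0:y0+h,x0:x0+w],None,fx=s,fy=s,interpolation=cv2.INTER_CUBIC)
t=np.hstack([c(a,240,140,80,110,5),c(b,325,170,80,110,5)])
cv2.imwrite('pics/c7.png',np.clip(t*1.6,0,255).astype('uint8'))
s=telemetry.observe();print(s['position'],s['force'],s['clock'])
E
```

```text
[ 0.45239689 -0.39904814  0.26498848] [0.60170585 1.10972679 0.09068158] 31.0
```

View pics/c7.png

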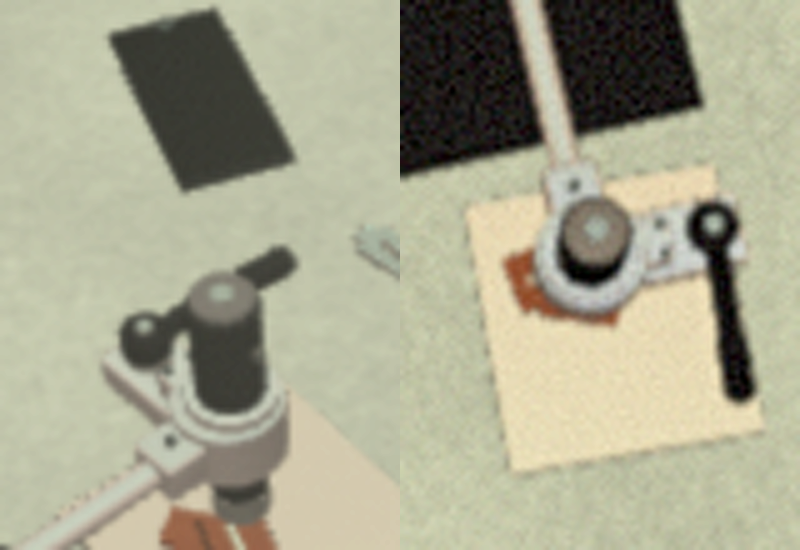

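```bash
python3 -c "
from h import *
p=[atz('top',(325+(u+.5)/5-.5,170+(v+.5)/5-.5),.116) for u,v in((314,225),(339,385))]
d=p[1]-p[0];print(np.degrees(np.arctan2(d[1],d[0])))
workorder.job_done()"
```

```text
-173.38559364328492
the job is handed in; nothing more can be done
```

The microscope is seated in the ring with the lever closed on its stop, and the job is handed in at about 31 s of robot time.

- **Seating:** I lowered the microscope nose-down into the ring until the flange touched at the expected height. The load peaked at about 14 N; I took it off before letting go.
- **Clamping:** I pushed the lever clockwise from about -86° to about -173°, which is 1.52 rad and within the stated range. It took 3–4 N to turn and about 5.5–6 N once the shoe bit. At the stop, 1.1 mm more commanded travel moved it only about 0.1 mm while the force rose to about 11 N. I backed off there.
- **Last check:** The final pictures show the microscope upright, its flange on the ring, the lever against its stop and the gripper well clear. In those crops the sherd, board and phone show no movement. I did not check the other bystanders again; the arm did not go near them.

**What disagreed:** the shut fingertips sat about 20–25 mm higher than the reported tool position suggested. My first lever approach therefore passed over the handle without touching it, and I repeated it 24 mm lower. The two cameras also differed by 2–4 mm on the ring's position, so I used the average, and the microscope went in without side force.

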